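Pack and shut the ornament-maker's case

TASK

Pack up the plywood case: take the wooden stamp stick that lies across its rim and lay it down inside, in the compartment that holds the flat tile (the plaster mould fills the other). Then lower the lid gently all the way shut without letting it drop, and slide the bolt on the lid fully home through its keeper, to the end stop. Do not disturb the plaster mould or the other things on the table.

Things in the scene. Friction and masses are not known exactly. Their poses are not given: they have to be found in the camera images.
- case: Plywood case fixed to the table: 190 (x) x 194 (y) x 85 mm high, walls 8, inner floor at z = 8. A rim-high 8 mm divider along x at y = 0 leaves two compartments, 174 (x) x 85 (y), centred at y = +46.5 and -46.5. Origin: centre of the underside; x from front to hinge side, y to the side with the steel keeper, which stands outside the +y wall at x = -65, reaching y = 112, z = 114 mm.
- lid (a joint): Lid hinge angle, rad: 0 shut on the rim, grows as it opens, 1.57 upright, stop at 1.75. Plywood panel 190 x 194 x 10 mm, about 0.5 kg with its bolt. Hinge friction holds it when nearly upright (above about 1.25); below that it falls shut and slams unless held. It must never close faster than 2.5 rad/s.
- lid_hinge (a point): Point on the lid's hinge axis, midway along it: case frame (95, 0, 85.5) mm. Its frame turns with the lid: y is the hinge axis, x points from the lid's free edge to the hinge; the panel lies at z 0 to 10 mm.
- lid_tab (a point): Grip point of the dark wood tab at the lid's mid free edge. Tab: 36 mm wide (along hinge axis), 14 thick, standing 46 out from the edge in the lid's plane. Point: 27 mm out, mid width and thickness, at (-217, 0, 5) mm in the lid_hinge frame. Pinched across its width from above, it turns between the pads as the lid swings. Shut, it sticks out level in front of the case at z = 90. Axes: lid_hinge.
- bolt (a joint): Travel of the steel bolt on the lid's outer face, m: 0 to 0.050 (end stop, home in the keeper); slides along the hinge axis towards the case's +y side. Friction about 2 N; stays where it is left. Starts within 15 mm of 0.
- bolt_knob (a point): Top centre of the bolt's round knob, 16 mm in diameter, standing 43 mm off the lid's outer face (grip it 10 to 15 mm below the top). With the lid shut: case frame x = -65 mm, y = the bolt's travel, top at z = 138.5. Its z points out of the lid. Two bolt guides, 16 mm high, stand on the lid at y = -48 and +90.
- stick: Wooden stamp stick, a square bar 140 mm long (its x axis), 24 mm wide and 24 mm high, with dark bands near both ends, about 0.09 kg. Origin: centre of the underside. At the start it lies on the case's front wall and divider, in the way of the lid. It fits in a compartment only lengthwise, roughly along the case's x axis.
- tile: Flat loose terracotta tile 120 (x) by 68 by 14 mm lying in one of the two compartments, along the case's x axis. Origin: centre of the underside. The stick is to lie on it or beside it.
- mould: Loose plaster block mould 120 (x) by 68 by 58 mm, standing in the other compartment and filling it; nothing more fits there under the lid. Origin: centre of the underside.
- vase: Terracotta vase, 152 mm high, 80 mm at its widest, standing near the case. Origin: centre of the underside. Bystander.
- tub: Yellow screw-top jar, 72 mm across, 85 mm high, near the case. Origin: centre of the underside. Bystander.
- bowl: Blue bowl, 110 mm across, 45 mm high, near the case. Origin: centre of the underside. Bystander.
- beaker: Grey open beaker, 72 mm across, 80 mm high, near the case. Origin: centre of the underside. Bystander.
- scraper: Spatula-like scraper 240 mm long, lying on the table to the robot's right. Origin: middle of its length, underside. Bystander.
- float: Dark wooden float, a block 140 by 70 by 22 mm, on the table to the robot's left. Origin: centre of the underside. Bystander.
Not all that is in view belongs to the job. Leave any blue or turquoise look-alike of the stick alone.

How it is judged (in metres and radians):
On the way, in this order (a step that is already met when the one before it is completed fails the run):
1. the stick lies inside the case, low in the tile's compartment (z of stick in the frame of case below 0.04 m and x of stick in the frame of case between -0.087 and 0.087 m and y of stick in the frame of case between -0.089 and 0.089 m and linear speed of stick below 0.03 m/s), for 0.2 s.
2. with the stick inside, the lid is shut (z of stick in the frame of case below 0.04 m and x of stick in the frame of case between -0.087 and 0.087 m and y of stick in the frame of case between -0.089 and 0.089 m and value of joint lid below 0.03 rad), for 0.2 s.
3. with the lid shut, the bolt is slid home (value of joint lid below 0.03 rad and value of joint bolt above 0.047 m), for 0.2 s.
At the end, for the whole second after the job is handed in: The stick lies at rest inside the case (its origin between the outer walls, less than 40 mm above the case's underside), the lid is shut (below 0.03 rad) and the bolt is home (at least 47 of 50 mm) (all of step 3 and z of stick in the frame of case below 0.04 m and x of stick in the frame of case between -0.087 and 0.087 m and y of stick in the frame of case between -0.089 and 0.089 m and linear speed of stick below 0.02 m/s); the robot touches nothing.
It fails at once if the lid is dropped or slammed (closing faster than 2.5 rad/s) (velocity of joint lid below -2.5 rad/s).
It fails at once if a bystander is pushed more than 30 mm, or tipped (distance of any of vase, tub, bowl, beaker, scraper, float, mould from where it was at the start of the episode above 0.03 m or angle between any of vase, tub, bowl, beaker, scraper, float, mould's own z axis and vertical above 0.4 rad).
It also fails if it takes over 64 s, if anything falls off the work surface, if the arm or the gripper's body presses on something with over 40 N, if the wrist force passes 120 N, or if a joint passes its speed limit or range.

ROBOT

A 6-joint arm with a two-finger parallel gripper is mounted at the origin on the work surface. World frame = base frame: x ahead of the robot, y to its left, z up, the work surface at z = 0. Lengths are in mm, angles in rad, forces in N, time in s.
With the tool pointing down it reaches from about 350 to 975 mm from the base axis. Payload 7.1 kg.
Tool frame: the origin (TCP) lies midway between the tips of the shut fingers; the grasp point (between the pads) lies 19 mm behind it; z points along the fingers, y is the line along which they close (so a half turn about z gives the same grasp; the last joint's range is limited). The gripper opens to 88 mm and grips with 3 to 60 N. Pads are 20 mm wide; open, the fingers measure 115 mm over their backs; the gripper's body (75 mm by 178 mm) begins 61 mm behind the grasp point.
Start: joints at [-1.147, 0.423, 1.63, -0, 1.089, -0.019], TCP at [267.809, -564.697, 222.675] pointing down, gripper open.
Joint ranges: [-3, 3], [-0.9, 2.11], [0.09, 2.58], [-1.31, 4.45], [0.11, 2.69], [-2.54, 2.54]. Speed limits (rad/s): [2.39, 2.39, 3.01, 3.14, 3.14, 3.14].

INTERFACE

Orientations are given as a rotation vector (axis times angle).
In Python, from workcell import get_obs, get_image, camera_params, close_job gives the robot as it stands.
- The arm moves only by the shell command python3 -m creep 'ROWS' [OPENING]. ROWS is a JSON object of lists of equal length, an entry for each row: "delta_pos": the shift along the tool's x, y, z in m, a list of three; "twist": the turn, a rotation vector about the tool's x, y, z in degrees, a list of three. A call has 1 to 20 rows; each row shifts and turns the commanded pose from where the row before left it, along the tool's axes as they then stand; what a row does not reach is not made up. A row lasts 1/12 s, in which the tool goes at most 41.7 mm and 7.16 degrees, less where a joint would pass 70% of its speed; a pose out of reach is approached as far as the arm can. A call with a gripper value outside its range is refused whole. OPENING is the opening, from 0 (shut) to 1 (fully open), set as the call begins (- or left out, the last holds). The fingers move at their own pace and stop on an object; the grip force is fixed at half the most. Time passes only in rows, so rows that do not move let the fingers close. It gives the time, the measured TCP pose, the force, the opening and the grip force at its end, in the units of the state.
- get_obs(): the state, without advancing time (a new reading comes with each control period).
- get_image(name): name is "scene" or "top" or "wrist"; returns (picture, depth): 400x640x3 uint8, red, green, blue; 400x640 float32, mm along the optical axis (not along the pixel's ray), 0 where there is no reading.
- camera_params(name): a dict with "camera_matrix" (3x3 intrinsics, pixels), "extrinsics" (4x4, takes a point from camera to world coordinates). Camera axes: x right, y down, z forward; pixel columns grow to the right and rows downward; lengths in mm; the calibration is good to about 2 mm. The wrist camera is an equidistant fisheye: a pixel r from the principal point sees the ray r / f radians off the axis. A picture is of the moment at which its call begins: read the wrist's pose just before it. camera_params takes no time and is no camera call; for the wrist camera it gives the pose at the moment of the call.
- close_job(): hands the job in; it is judged then, once.
The state is a dict: "t": time; "qpos": joint angles; "qvel": joint speeds; "joint_torque": joint torques, N m; "ee_pos": TCP position; "orientation": TCP orientation; "ft_force": force on the tool from outside, world axes, zero at the start; "moment": the same for the moment, N m; "width": finger opening in mm; "grasp_force": force on a finger pad.
Only numpy, scipy, OpenCV 4.12 (cv2) and the standard library are available. Lean on these libraries where they do the work, as an engineer would, in place of code of your own. Each camera call takes 0.05 s, during which the arm holds its last target. There are 200 camera calls.

## Working session

There is one attempt and no reset: what is moved stays moved. The work goes in short steps, Python scripts to look and compute and a shell command to move; the robot and the scene stay as the last step left them, time stands still between calls to the robot, and variables do not carry over. Pictures are saved under pics/ and viewed, at most 10 in all, crops included, and the job is handed in when it is done.

```bash
mkdir -p pics; ls
cat > h.py <<'E'
import numpy as np, cv2
from workcell import get_obs,get_image,camera_params
from scipy.spatial.transform import Rotation as R
def grab(n):
    p=camera_params(n); im,d=get_image(n); np.savez(f'{n}.npz',im=im,d=d,K=p['camera_matrix'],T=p['extrinsics']); return im,d,np.array(p['camera_matrix']),np.array(p['extrinsics'])
def load(n):
    f=np.load(f'{n}.npz'); return f['im'],f['d'],f['K'],f['T']
def world(d,K,T):
    v,u=np.mgrid[:d.shape[0],:d.shape[1]]
    P=np.stack([(u-K[0,2])/K[0,0]*d,(v-K[1,2])/K[1,1]*d,d],-1)
    return P@T[:3,:3].T+T[:3,3]
def plane(u,v,z,K,T):
    r=T[:3,:3]@np.array([(u-K[0,2])/K[0,0],(v-K[1,2])/K[1,1],1]); return T[:3,3]+r*(z-T[2,3])/r[2]
E
python3 - <<'E'
from h import *
for n in('scene','top'):
    im,d,K,T=grab(n); cv2.imwrite(f'pics/{n}0.png',im[...,::-1]); print(n,K.round(1).tolist(),T.round(3).tolist(),(d>0).mean())
print(get_obs())
E
```

```text
pics
scene [[489.4, 0.0, 319.1], [0.0, 489.4, 198.6], [0.0, 0.0, 1.0]] [[0.463, 0.725, -0.51, 1391.117], [0.886, -0.378, 0.267, -465.995], [0.001, -0.575, -0.818, 1523.755], [0.0, 0.0, 0.0, 1.0]] 0.996078125
top [[489.4, 0.0, 320.2], [0.0, 489.4, 201.6], [0.0, 0.0, 1.0]] [[0.029, -0.988, 0.151, 263.533], [-1.0, -0.029, 0.001, -9.121], [0.003, -0.151, -0.989, 1627.259], [0.0, 0.0, 0.0, 1.0]] 0.995859375
{'t': 0.1, 'qpos': array([-1.14698923e+00,  4.23727900e-01,  1.63060144e+00, -5.50253852e-06,
        1.08860854e+00, -1.90238332e-02]), 'qvel': array([-0.00111089, -0.00166976, -0.00169864, -0.00166393,  0.0004741 ,
        0.00037262]), 'joint_torque': array([-1.02299535e-03, -5.45621967e+01, -2.74325198e+01,  6.44989894e-02,
        1.88988604e-02, -1.18284518e-05]), 'ee_pos': array([ 267.61523625, -564.25532952,  222.00700649]), 'orientation': array([-3.06361321e+00, -6.89642252e-01,  4.32072951e-04]), 'ft_force': array([-0.66385768,  0.65474087,  0.7616754 ]), 'moment': array([ 0.03050542,  0.00515614, -0.00939716]), 'grasp_force': 0.0, 'width': 87.8135834039281}
```

View pics/scene0.png

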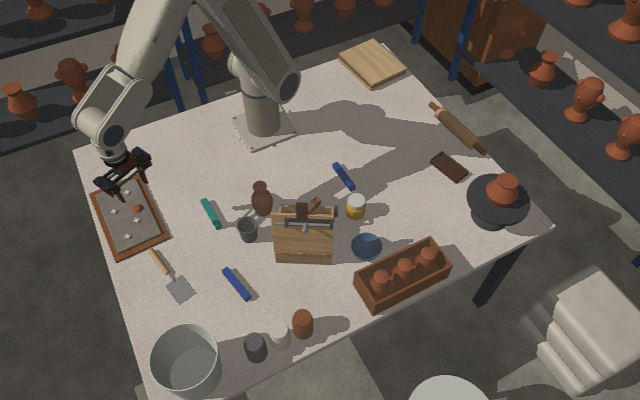

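View pics/top0.png

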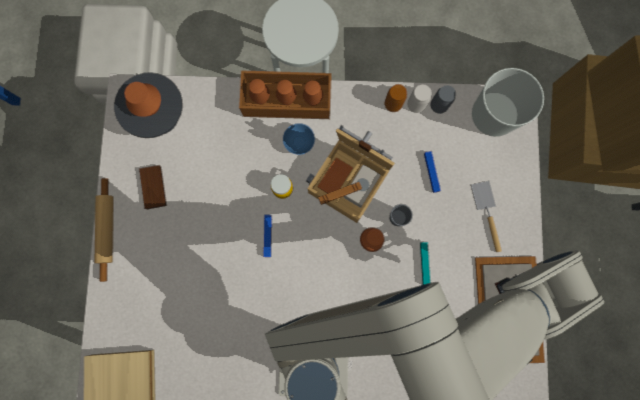

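The case is at about (350,180) in the top view with its lid upright on the far side. The stick lies across the front-left rim at about (340,192), and the tile is at (335,175) in the left compartment. Next I measure.

Run:
```python
from h import *
im,d,K,T=load('top'); W=world(d,K,T)
c=im[100:260,250:450]; cv2.imwrite('pics/c0.png',cv2.resize(c,(800,640),interpolation=cv2.INTER_CUBIC)[:600,:,::-1])
print('table z',np.median(W[300:330,150:250,2]))
z=W[...,2]; sub=np.zeros(z.shape,bool); sub[120:225,300:400]=1
m=sub&(z>79)&(z<91)
for v in range(126,222,3): print(v,' '.join('%3d'%z[v,u] for u in range(300,400,4)))
```

```text
table z -1.2266291537799816
126  31  37  39   2  -6  -9   0  -6   0   0 255  -4   0   0  -2  -2  -4   0   3  -2   0   0   0   2  -9
129  22  22  28  -1  -3  -3  -1  -1  -2 273 253 247  -4   0   0   8  -9  -2   0   4  -2   6  -2  -4  -4
132  16  12  17  42   1  -4  -9   0  -1 242 269 269 250  -1  -9  -4  -1 254  -2  -1  -7  -1   0  -5   0
135   8   5  15  34  -2  -5  -1   0  -1  -2 230 268 279 244 246   4   0 257   2  -1   0  -3  -8  -1  -4
138   3  12   9  22   2  -2   3   0  -2  -1 149 214 271 272 242 248 255 249   0  -4   3   2  -5  -3  -3
141   2   2   9  21   3  -1  -8  -2  -3  -4  86 136 197 260 269 313 319  -1   0  -8   1 -12  -3  -8  -8
144   4   7   4  32  -6  -2  -9  -7   0  86  70  81 110 186 244 314 314 310  -2  -6  -1   0  -4   4  -8
147   3   7  23  48  -3  -2   0  -3  -2  78  39  64  81  98 165 229 310 316 246 249   0 -10  -1  -1  -5
150   7  16  48   0  -2   0  -4  -9  80  40  10  32  60  85  83 149 213 292 272 247 250   2   0  -3  -3
153  41  41  -3   0   7  -2  -7   0  88  20   7   5  27  56  83  84 132 202 259 273 256 250  -3  -6  -4
156  -3   0  -2  -3  -2  -3  -5 
[... 1556 characters left out ...]
 109 101  80  84   3   5   7  39  58  66  57  85  -6  -2  -2   2  -2   2   0
204   3  -7  -5   4  -6   6   2  19  65  81   4   5  -3   9  23  57   4  86  -5  -4  -1  -3   0  -3  -2
207   4   0  -7  -3  -1  -3  -4   0  11  60  81   3   6   5   5   6  81   2  -2   0  -3  -1   3  -6  54
210  -3   2  -5   2   0   0   4  -3  -4   1  47  88   1   2   5   6  79   3  -2   0  -5   0   1  85  -2
213   2  -5 -10  -2   0  -3  -5  -3  -4  -3  -7  38  78  79   4   4  -9   0  -1   1  -2  -1  -1   8   4
216   3   3  -4  -8  -1  -1  -3   3  -1 -11  -2   0  27  78  85  83   2   0  -6   0 -10  -2  -5   2   5
219  -3   0   1  -4  -4  -5   0   0   3  -2  -5   4   7  20  61   0   0  -8   1  -3  -3  -7  -3  82   2
```

View pics/c0.png

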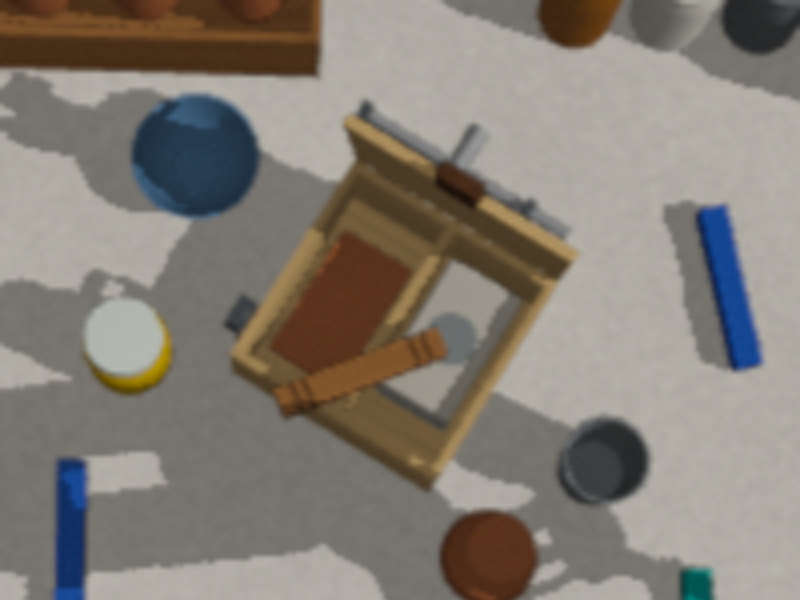

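The crop shows the rim's front corners at (233,360) and (430,490), the stick from (280,400) to (445,345), the tile at (345,300), and the keeper on the left at (240,315). The lid tab is at (460,183) and the bolt knob at (470,145).

Run:
```python
from h import *
im,d,K,T=load('top'); W=world(d,K,T); z=W[...,2]
sub=np.zeros(z.shape,bool); sub[120:225,300:400]=1
m=sub&(z>77)&(z<92); n,l,st,ce=cv2.connectedComponentsWithStats(m.astype(np.uint8),connectivity=8)
cl=lambda p:plane(p[0],p[1],85,K,T)
print([plane(250+a/4,100+b/4,85,K,T).round(0)[:2] for a,b in((233,360),(430,490),(575,250),(552,283))])
# rim pixels re-cast to z=85, main comps
ii=np.isin(l,[i for i in range(1,n) if st[i,4]>4]); v,u=np.nonzero(ii)
P=np.array([plane(a,b,85,K,T)[:2] for a,b in zip(u,v)],np.float32)
r=cv2.minAreaRect(P);print('rect',r,len(P)); print(cv2.boxPoints(r).round(0))
# stick
ms=sub&(z>96)&(z<116); n,l,st,ce=cv2.connectedComponentsWithStats(ms.astype(np.uint8)); k=1+np.argmax(st[1:,4]); v,u=np.nonzero(l==k)
P=np.array([plane(a,b,109,K,T)[:2] for a,b in zip(u,v)],np.float32); rs=cv2.minAreaRect(P); print('stick',rs,len(P),np.median(z[l==k]),cv2.boxPoints(rs).round(0))
hsv=cv2.cvtColor(im,cv2.COLOR_RGB2HSV)
for nm,zz,mm in(('tile',22,sub&(z>10)&(z<32)&(hsv[...,1]>140)&(hsv[...,0]<12)),('mould',66,sub&(z>54)&(z<75)&(hsv[...,1]<60))):
    n,l,st,ce=cv2.connectedComponentsWithStats(mm.astype(np.uint8)); k=1+np.argmax(st[1:,4]); v,u=np.nonzero(l==k)
    P=np.array([plane(a,b,zz,K,T)[:2] for a,b in zip(u,v)],np.float32); print(nm,cv2.minAreaRect(P),len(P))
for nm,box in(('vase',(225,258,355,390)),('beaker',(200,232,385,415)),('tub',(168,202,265,298)),('bowl',(120,156,280,318))):
    a=z[box[0]:box[1],box[2]:box[3]]; w=W[box[0]:box[1],box[2]:box[3]][a>30]; print(nm,w.min(0).round(),w.max(0).round())
```

```text
[array([536.,  32.]), array([ 436., -127.]), array([ 634., -241.]), array([ 606., -222.])]
rect ((548.412841796875, -140.83181762695312), (298.62298583984375, 192.22146606445312), 59.60157775878906) 660
[[ 390. -221.]
 [ 556. -318.]
 [ 707.  -61.]
 [ 541.   37.]]
stick ((526.2048950195312, -68.75137329101562), (26.243614196777344, 139.68218994140625), 22.73131561279297) 347 107.18321865129951 [[ 487.   -9.]
 [ 541. -138.]
 [ 565. -128.]
 [ 511.    1.]]
tile ((594.1110229492188, -52.915626525878906), (63.02437210083008, 116.24374389648438), 59.386802673339844) 586
mould ((562.1943969726562, -141.05596923828125), (66.41847229003906, 120.16372680664062), 59.98329544067383) 617
vase [ 264. -213.   52.] [ 425.   -9. 1627.]
beaker [ 264. -302.   31.] [ 501.   -9. 1627.]
tub [264.  -9.  32.] [ 586.  155. 1627.]
bowl [264.  -9.  30.] [ 772.  125. 1627.]
```

Run:
```python
from h import *
im,d,K,T=load('top'); W=world(d,K,T); z=W[...,2]
c=np.array([567,-98.]); yaw=np.radians(-31)
m=np.zeros(z.shape,bool); m[120:225,295:400]=1; m&=(z>74)&(z<94)
v,u=np.nonzero(m); P=np.array([plane(a,b,85,K,T)[:2] for a,b in zip(u,v)])
for it in range(4):
    Rm=np.array([[np.cos(yaw),-np.sin(yaw)],[np.sin(yaw),np.cos(yaw)]]); q=(P-c)@Rm
    out=[]
    for nm,ax,val,lim in(('front',0,-91,85),('left',1,93,80),('right',1,-93,80),('div',1,0,80)):
        s=(abs(q[:,ax]-val)<(16 if it==0 else 9))&(abs(q[:,1-ax])<lim)
        if nm=='div': s&=(q[:,0]>-10)
        A=np.polyfit(q[s,1-ax],q[s,ax],1); out.append((A[0],np.median(q[s,ax]-val),s.sum()))
    print(np.round(out,3).tolist())
    dy=np.mean([out[1][0],out[2][0],-out[0][0]]); 
    c=c+Rm@np.array([out[0][1],(out[1][1]+out[2][1])/2]); yaw+=np.arctan(dy)
    print(c.round(1),np.degrees(yaw).round(2))
Rm=np.array([[np.cos(yaw),-np.sin(yaw)],[np.sin(yaw),np.cos(yaw)]])
np.savez('case.npz',c=c,yaw=yaw)
for nm,p in(('stick',(526.2,-68.75)),('tile',(594.1,-52.9)),('mould',(562.2,-141))): print(nm,(np.array(p)-c)@Rm)
# lid: all points in case frame
q=np.c_[(W[...,:2].reshape(-1,2)-c)@Rm,z.reshape(-1)]
s=(abs(q[:,1])<85)&(q[:,0]>60)&(q[:,0]<200)&(q[:,2]>110)&(q[:,2]<250); print('lid x(z) fit',np.polyfit(q[s,2],q[s,0],1),s.sum())
s=(q[:,0]>20)&(q[:,0]<200)&(q[:,2]>295)&(abs(q[:,1])<60);s&=q[:,2]<400; print('tab',np.median(q[s],0),q[s].min(0),q[s].max(0))
# knob: gray with z 200..280, x>130
im2,d2,K2,T2=load('scene'); W2=world(d2,K2,T2); q2=np.c_[(W2[...,:2].reshape(-1,2)-c)@Rm,W2[...,2].reshape(-1)]
for nm,Q,I in(('top',q,im),('scene',q2,im2)):
    S=cv2.cvtColor(I,cv2.COLOR_RGB2HSV)[...,1].reshape(-1)
    s=(Q[:,0]>120)&(Q[:,0]<220)&(Q[:,2]>150)&(Q[:,2]<400)&(abs(Q[:,1])<120)
    if s.sum(): print(nm,s.sum(),Q[s][np.argsort(-Q[s,0])][:14].round(0).tolist())
# bystanders, map of tall things in case frame from top
s=(q[:,2]>30)&(abs(q[:,0])<330)&(abs(q[:,1])<300)&(q[:,2]<200)
g=np.zeros((34,31),int)
i=((q[s,0]+340)//20).astype(int);j=((q[s,1]+310)//20).astype(int)
np.maximum.at(g,(i,j),q[s,2].astype(int))
print('cols y from -310 step20; rows x');
for k in range(34): print(k*20-340,' '.join('%3d'%a if a else '  .' for a in g[k]))
```

```text
[[-0.015, 5.413, 135.0], [0.007, 5.453, 137.0], [0.011, 6.131, 120.0], [0.012, 6.122, 69.0]]
[574.6 -95.8] -30.37
[[-0.0, -0.178, 129.0], [-0.002, -0.366, 136.0], [0.001, 0.458, 120.0], [-0.001, -0.063, 70.0]]
[574.5 -95.7] -30.39
[[-0.0, 0.021, 129.0], [-0.001, -0.461, 137.0], [0.001, 0.406, 120.0], [-0.001, -0.092, 70.0]]
[574.5 -95.7] -30.38
[[-0.0, -0.005, 129.0], [-0.001, -0.436, 137.0], [0.001, 0.435, 120.0], [-0.001, -0.069, 70.0]]
[574.5 -95.7] -30.38
stick [-55.30517864  -1.15349246]
tile [-4.74598427 46.86109245]
mould [ 12.29233592 -45.27421915]
lid x(z) fit [-1.69122126e-02  8.58590843e+01] 386
tab [5.96368826e+01 9.73156815e-02 3.16027105e+02] [ 54.04840367 -17.45274297 296.74685079] [ 67.89980627  18.47205642 324.15426381]
scene 15 [[126.0, 14.0, 255.0], [126.0, 17.0, 261.0], [126.0, 14.0, 249.0], [126.0, 11.0, 248.0], [125.0, 11.0, 259.0], [124.0, 17.0, 251.0], [124.0, 8.0, 250.0], [124.0, 11.0, 250.0], [123.0, 20.0, 256.0], [123.0, 8.0, 255.0], [123.0, 20.0, 250.0], [123.0, 17.0, 243.0], [121.0, 11.0, 259.0], [121.0, 14.0, 253.0]]
cols y from -310 step20; rows x
-340 
[... 3653 characters left out ...]
   .   .   .   .   .   .   .   .   .  91  91   .   .  82  91
240   .   .   .   .   .   .   .   .   .   .   .   .   .   .   .   .   .   .   .   .   .   .   .   .   .   .  95  98  92  92  87
260   .   .   .   .   .   .   .   .   .   .   .   .   .   .   .   .   .   .   .   .   .   .   .   .   .   .  86  93  89   .   .
280   .   .   .   .   .   .   .   .   .   .   .   .   .   .   .  84  82   .   .   .   .   .   .   .   .   .   .   .   .   .   .
300   .   .   .   .   .   .   .   .   .   .   .   .   .   . 111 109 112 107   .   .   .   .   .   .   .   .   .   .   .   .   .
320   .   .   .   .   .   .   .   .   .   .   .   .   .   . 102 107 110 106   .   .   .   .   .   .   .   .   .   .   .   .   .
```

```bash
cat >> h.py <<'E'
_c=np.load('case.npz'); C=_c['c']; YAW=float(_c['yaw'])
def c2w(x,y,z): 
    a,b=np.cos(YAW),np.sin(YAW); return np.array([C[0]+a*x-b*y,C[1]+b*x+a*y,z])
def go(tcp,yyaw=None):
    "report: world yaw change to bring tool y line to yyaw(deg), then tool-frame shift to tcp with final orientation"
    o=get_obs(); M=R.from_rotvec(o['orientation']); p=np.array(o['ee_pos'])
    y=M.as_matrix()[:,1]; cur=np.degrees(np.arctan2(y[1],y[0])); dy=0 if yyaw is None else (yyaw-cur+90)%180-90
    M2=R.from_rotvec([0,0,np.radians(dy)])*M
    print('tilt',M.as_matrix()[:,2].round(3),'cur',cur.round(1),'twist_z',round(-dy,1),'shift tool mm',M2.inv().apply(np.array(tcp)-p).round(1),'now',p.round(1))
E
python3 - <<'E'
from h import *
go([526.2,-68.75,150],22.7)
E
```

```text
tilt [-0.001  0.001 -1.   ] cur -64.6 twist_z -87.3 shift tool mm [357.3 429.9  71.4] now [ 267.6 -564.3  222. ]
```

```bash
python3 -m creep '{"delta_pos":[[0,0,0],[0,0,0],[0,0,0],[0,0,0],[0,0,0],[0,0,0],[0,0,0],[0,0,0],[0,0,0],[0,0,0],[0,0,0],[0,0,0],[0,0,0]],"twist":[[0,0,-6.7],[0,0,-6.7],[0,0,-6.7],[0,0,-6.7],[0,0,-6.7],[0,0,-6.7],[0,0,-6.7],[0,0,-6.7],[0,0,-6.7],[0,0,-6.7],[0,0,-6.7],[0,0,-6.7],[0,0,-6.9]]}' 0.6
python3 -m creep '{"delta_pos":[[0.018,0.0215,0],[0.018,0.0215,0],[0.018,0.0215,0],[0.018,0.0215,0],[0.018,0.0215,0],[0.018,0.0215,0],[0.018,0.0215,0],[0.018,0.0215,0],[0.018,0.0215,0],[0.018,0.0215,0],[0.018,0.0215,0],[0.018,0.0215,0],[0.018,0.0215,0],[0.018,0.0215,0],[0.018,0.0215,0],[0.018,0.0215,0],[0.018,0.0215,0],[0.018,0.0215,0],[0.018,0.0215,0],[0.015,0.0215,0]],"twist":[[0,0,0],[0,0,0],[0,0,0],[0,0,0],[0,0,0],[0,0,0],[0,0,0],[0,0,0],[0,0,0],[0,0,0],[0,0,0],[0,0,0],[0,0,0],[0,0,0],[0,0,0],[0,0,0],[0,0,0],[0,0,0],[0,0,0],[0,0,0]]}'
python3 - <<'E'
from h import *
go([526.2,-68.75,89],22.7)
p=camera_params('wrist');print(np.round(p['camera_matrix'],1).tolist(),np.round(p['extrinsics'],2).tolist())
im,d=get_image('wrist');cv2.imwrite('pics/w1.png',im[...,::-1]);np.savez('w1.npz',im=im,d=d,K=p['camera_matrix'],T=p['extrinsics'])
E
```

```text
t: 1.18
ee_pos: [267.7, -564.4, 222.2]
orientation: [-1.733, -2.619, -0.001]
ft_force: [-0.1, -0.0, -0.2]
width: 53.0
grasp_force: 0.0
t: 2.85
ee_pos: [527.0, -67.9, 222.4]
orientation: [-1.741, -2.614, 0.0]
ft_force: [0.3, -0.4, -0.5]
width: 52.7
grasp_force: 0.0
tilt [-0.001  0.    -1.   ] cur 22.7 twist_z -0.0 shift tool mm [ -0.6  -1.  133.4] now [527.  -67.9 222.4]
[[309.7, 0.0, 322.5], [0.0, 309.7, 199.1], [0.0, 0.0, 1.0]] [[0.92, 0.37, 0.11, 496.85], [0.39, -0.88, -0.27, 5.22], [0.0, 0.29, -0.96, 385.3], [0.0, 0.0, 0.0, 1.0]]
```

View pics/w1.png

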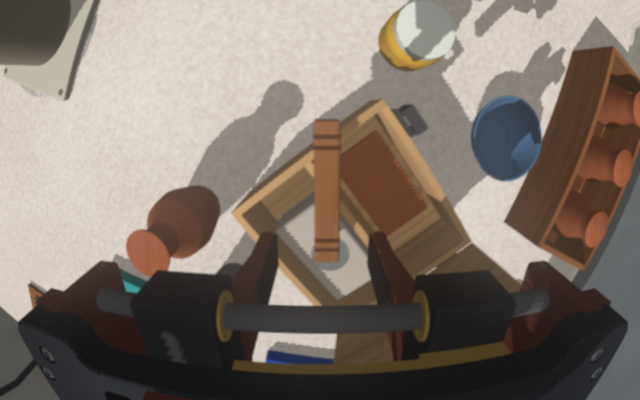

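The wrist view shows the stick (u 314–341, v 120–262) aligned with the fingers and lying between them. I lower and grip.

```bash
python3 -m creep '{"delta_pos":[[0,-0.001,0.014],[0,0,0.014],[0,0,0.014],[0,0,0.014],[0,0,0.014],[0,0,0.014],[0,0,0.014],[0,0,0.014],[0,0,0.012],[0,0,0.009],[0,0,0],[0,0,0]],"twist":[[0,0,0],[0,0,0],[0,0,0],[0,0,0],[0,0,0],[0,0,0],[0,0,0],[0,0,0],[0,0,0],[0,0,0],[0,0,0],[0,0,0]]}'
python3 -m creep '{"delta_pos":[[0,0,0],[0,0,0],[0,0,0],[0,0,0],[0,0,0],[0,0,0],[0,0,-0.005],[0,0,-0.010],[0,0,-0.015],[0,0,-0.02],[0,0,-0.010]],"twist":[[0,0,0],[0,0,0],[0,0,0],[0,0,0],[0,0,0],[0,0,0],[0,0,0],[0,0,0],[0,0,0],[0,0,0],[0,0,0]]}' 0
python3 -c "
from h import *
go(c2w(3,46.5,149),np.degrees(YAW)+90)"
```

```text
t: 3.9
ee_pos: [525.8, -69.9, 89.3]
orientation: [-1.741, -2.614, 0.001]
ft_force: [-0.8, -0.4, -0.1]
width: 52.7
grasp_force: 0.0
t: 4.82
ee_pos: [526.8, -70.1, 152.0]
orientation: [1.74, 2.613, 0.001]
ft_force: [0.7, -0.3, -0.8]
width: 24.0
grasp_force: 30.0
tilt [ 0.002 -0.    -1.   ] cur 22.7 twist_z -36.9 shift tool mm [-57.1  48.5   3.2] now [526.8 -70.1 152. ]
```

```bash
python3 -m creep '{"delta_pos":[[0,0,0],[0,0,0],[0,0,0],[0,0,0],[0,0,0],[0,0,0],[-0.0115,0.0095,0],[-0.0115,0.0095,0],[-0.0115,0.0095,0],[-0.0115,0.01,0],[-0.011,0.01,0],[0,0,0],[0,0,0]],"twist":[[0,0,-6.15],[0,0,-6.15],[0,0,-6.15],[0,0,-6.15],[0,0,-6.15],[0,0,-6.15],[0,0,0],[0,0,0],[0,0,0],[0,0,0],[0,0,0],[0,0,0],[0,0,0]]}'
python3 - <<'E'
from h import *
go(c2w(3,46.5,27),np.degrees(YAW)+90)
p=camera_params('wrist');im,d=get_image('wrist');cv2.imwrite('pics/w2.png',im[...,::-1])
E
```

```text
t: 5.9
ee_pos: [599.6, -56.9, 149.7]
orientation: [-0.824, -3.031, 0.0]
ft_force: [-0.2, 1.3, -0.7]
width: 23.6
grasp_force: 30.0
tilt [-0. -0. -1.] cur 59.6 twist_z -0.0 shift tool mm [ -1.    0.3 122.7] now [599.6 -56.9 149.7]
```

View pics/w2.png

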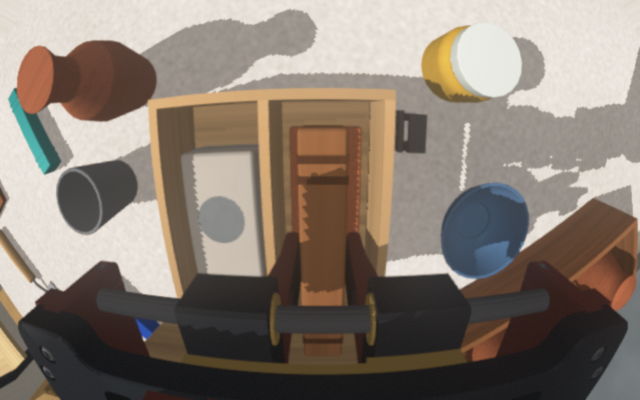

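The stick (u 297–350) is aligned over the tile in the right-hand compartment, and the fingers (u 280–375) clear the divider and the wall. I lower it.

```bash
python3 -m creep '{"delta_pos":[[0,0,0.012],[0,0,0.012],[0,0,0.012],[0,0,0.012],[0,0,0.012],[0,0,0.012],[0,0,0.012],[0,0,0.012],[0,0,0.010],[0,0,0.008],[0,0,0.004],[0,0,0.003],[0,0,0]],"twist":[[0,0,0],[0,0,0],[0,0,0],[0,0,0],[0,0,0],[0,0,0],[0,0,0],[0,0,0],[0,0,0],[0,0,0],[0,0,0],[0,0,0],[0,0,0]]}'
```

```text
t: 7.03
ee_pos: [599.6, -56.9, 28.2]
orientation: [-0.824, -3.031, 0.0]
ft_force: [-0.6, 0.5, -0.7]
width: 23.8
grasp_force: 30.0
```

```bash
python3 -m creep '{"delta_pos":[[0,0,0.002],[0,0,0],[0,0,0],[0,0,0]],"twist":[[0,0,0],[0,0,0],[0,0,0],[0,0,0]]}'
python3 -m creep '{"delta_pos":[[0,0,0],[0,0,0],[0,0,0],[0,0,0],[0,0,-0.01],[0,0,-0.02],[0,0,-0.025],[0,0,-0.03],[0,0,-0.03],[0,0,-0.03],[0,0,-0.03],[0,0,-0.03],[0,0,-0.03],[0,0,-0.03],[0,0,-0.03],[0,0,-0.025]],"twist":[[0,0,0],[0,0,0],[0,0,0],[0,0,0],[0,0,0],[0,0,0],[0,0,0],[0,0,0],[0,0,0],[0,0,0],[0,0,0],[0,0,0],[0,0,0],[0,0,0],[0,0,0],[0,0,0]]}' 0.42
python3 - <<'E'
from h import *
im,d,K,T=grab('scene'); W=world(d,K,T)
a,b=np.cos(YAW),np.sin(YAW); q=np.c_[(W[...,:2].reshape(-1,2)-C)@np.array([[a,-b],[b,a]]),W[...,2].reshape(-1)]
# outer face of lid
s=(abs(q[:,1])<90)&(q[:,0]>50)&(q[:,0]<115)&(q[:,2]>100)&(q[:,2]<230); f=np.polyfit(q[s,2],q[s,0],1)
r=np.abs(q[s,0]-np.polyval(f,q[s,2]));k=r<8;f=np.polyfit(q[s][k,2],q[s][k,0],1);print('outer face x=f(z)',f,'theta',np.pi/2+np.arctan(f[0]),s.sum(), 'x at 85',np.polyval(f,85.5))
s=(abs(q[:,1])<30)&(q[:,0]>30)&(q[:,0]<90)&(q[:,2]>290)&(q[:,2]<330); print('tab',s.sum(),np.median(q[s],0),q[s].min(0),q[s].max(0))
s=(q[:,0]>108)&(q[:,0]<160)&(q[:,2]>190)&(q[:,2]<330)&(abs(q[:,1])<60);print('knob',np.median(q[s],0),q[s].max(0))
cv2.imwrite('pics/s3.png',cv2.resize(im[140:300,190:430],(800,533),interpolation=cv2.INTER_CUBIC)[...,::-1])
im,d,K,T=grab('top'); W=world(d,K,T);q=np.c_[(W[...,:2].reshape(-1,2)-C)@np.array([[a,-b],[b,a]]),W[...,2].reshape(-1)]
s=(abs(q[:,0])<85)&(abs(q[:,1]-46)<40)&(q[:,2]>35)&(q[:,2]<60);print('stick',s.sum(),np.percentile(q[s],[5,50,95],axis=0))
go(c2w(58,0,345),np.degrees(YAW)+90)
E
```

```text
t: 7.37
ee_pos: [600.3, -57.0, 27.2]
orientation: [0.824, 3.03, 0.0]
ft_force: [-0.1, -0.2, 1.6]
width: 23.7
grasp_force: 30.0
t: 8.7
ee_pos: [599.7, -57.0, 349.9]
orientation: [0.824, 3.029, 0.0]
ft_force: [0.8, -1.1, -0.1]
width: 37.0
grasp_force: 0.0
outer face x=f(z) [ -0.13152336 120.18155659] theta 1.4400235761108957 1313 x at 85 108.9363096215792
tab 115 [ 80.61187918   0.56691421 311.36012342] [ 66.47541252 -14.90436079 290.06247666] [ 87.22250637  18.62640461 323.40924853]
knob [123.89889113  14.17335987 253.88369266] [132.40892602  20.55443605 260.94983334]
stick 2 [[60.77588364 52.53488095 40.02112748]
 [61.00082321 54.0097146  42.44057757]
 [61.22576278 55.48454825 44.86002765]]
tilt [ 0.009 -0.001 -1.   ] cur 59.6 twist_z -0.1 shift tool mm [-53.9 -47.    7.7] now [601.7 -57.3 352.5]
```

View pics/s3.png

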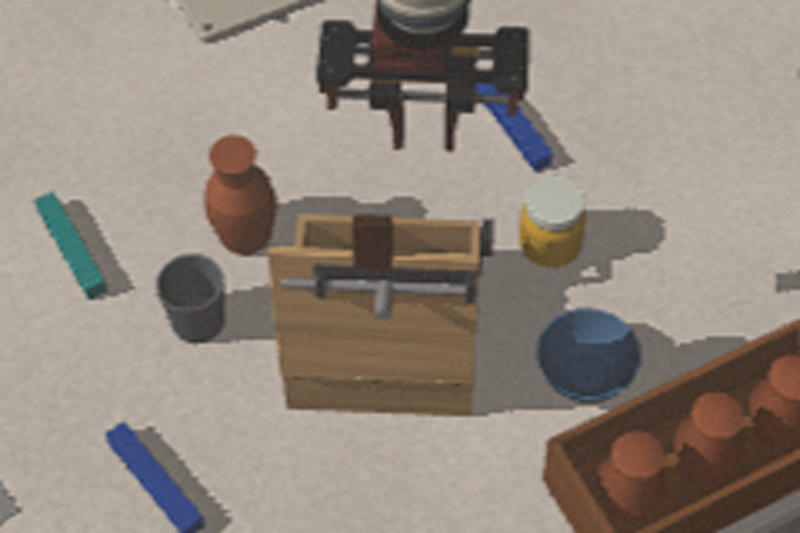

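The scene view shows the tab at (373,240) and the bolt knob at (383,300), with about 14 mm of travel. I move above the tab and look.

```bash
python3 -m creep '{"delta_pos":[[-0.01,-0.008,0],[-0.01,-0.008,0],[-0.011,-0.008,0],[-0.011,-0.008,0],[-0.011,-0.008,0],[-0.01,-0.007,0],[0,0,0],[0,0,0]],"twist":[[0,0,0],[0,0,0],[0,0,0],[0,0,0],[0,0,0],[0,0,0],[0,0,0],[0,0,0]]}' 0.65
python3 - <<'E'
from h import *
go(c2w(67,0,281),np.degrees(YAW)+90)
p=camera_params('wrist');im,d=get_image('wrist');cv2.imwrite('pics/w3.png',im[...,::-1])
E
```

```text
t: 9.47
ee_pos: [630.4, -130.3, 346.0]
orientation: [-0.827, -3.03, -0.0]
ft_force: [-0.5, -0.3, -0.2]
width: 56.9
grasp_force: 0.0
tilt [-0.001  0.    -1.   ] cur 59.5 twist_z -0.1 shift tool mm [-1.4  1.6 65. ] now [ 630.4 -130.3  346. ]
```

View pics/w3.png

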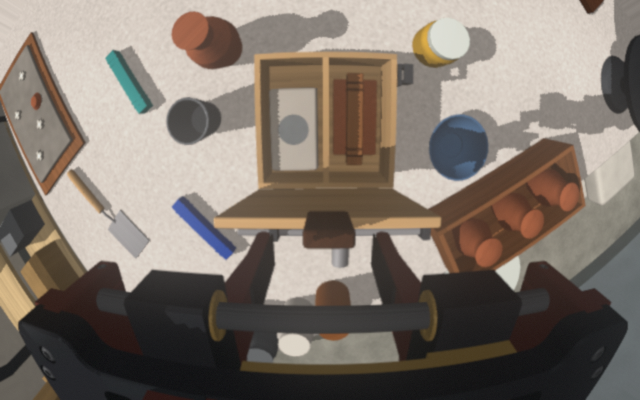

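The stick lies on the tile (u 345–362, v 72–165). The tab (u 303–355, v 212–247) sits between the fingers. I check the tab's x by projecting its predicted corners.

Run:
```python
from h import *
p=camera_params('wrist');K=np.array(p['camera_matrix']);T=np.array(p['extrinsics'])
def px(P):
    c=T[:3,:3].T@(np.array(P)-T[:3,3]); r=np.hypot(c[0],c[1]); a=np.arctan2(r,c[2]); return (K[:2,2]+np.array([K[0,0],K[1,1]])*a*c[:2]/r).round(0)
def lid(x,y,z,th): return c2w(95+x*np.cos(th)+z*np.sin(th),y,85.5-x*np.sin(th)+z*np.cos(th))
for th in(1.36,1.40,1.44,1.48):
    print(th,[px(lid(*q,th)).tolist() for q in((-190,18,-2),(-236,18,-2),(-236,18,12),(-236,-18,12),(-190,-97,0),(-190,97,0),(-160,14,53))])
print(px(c2w(-95,-97,85)),px(c2w(-95,97,85)))
im=cv2.imread('pics/w3.png'); hs=cv2.cvtColor(im,cv2.COLOR_BGR2HSV); print(hs[205:262:2,330].tolist())
```

```text
1.36 [[346.0, 193.0], [352.0, 198.0], [352.0, 219.0], [297.0, 219.0], [208.0, 196.0], [439.0, 195.0], [339.0, 251.0]]
1.4 [[346.0, 202.0], [352.0, 212.0], [351.0, 233.0], [297.0, 233.0], [208.0, 205.0], [439.0, 204.0], [339.0, 257.0]]
1.44 [[346.0, 212.0], [351.0, 226.0], [351.0, 246.0], [297.0, 246.0], [209.0, 214.0], [438.0, 213.0], [339.0, 262.0]]
1.48 [[346.0, 221.0], [351.0, 239.0], [351.0, 259.0], [298.0, 259.0], [210.0, 223.0], [438.0, 222.0], [338.0, 268.0]]
[252.  52.] [394.  52.]
[[16, 97, 95], [16, 102, 95], [16, 99, 93], [14, 93, 71], [13, 81, 57], [13, 81, 57], [12, 79, 58], [14, 84, 58], [13, 78, 59], [12, 75, 58], [13, 77, 60], [12, 73, 59], [12, 73, 63], [11, 81, 66], [11, 84, 67], [10, 84, 70], [11, 89, 72], [10, 103, 87], [11, 101, 91], [9, 101, 88], [11, 100, 87], [10, 78, 95], [14, 30, 177], [16, 23, 207], [15, 25, 205], [15, 24, 210], [15, 26, 213], [14, 23, 213], [15, 24, 213]]
```

```bash
python3 -m creep '{"delta_pos":[[-0.006,0.003,0],[0,0,0.01],[0,0,0.012],[0,0,0.012],[0,0,0.012],[0,0,0.01],[0,0,0.006],[0,0,0.002],[0,0,0]],"twist":[[0,0,0],[0,0,0],[0,0,0],[0,0,0],[0,0,0],[0,0,0],[0,0,0],[0,0,0],[0,0,0]]}'
python3 -m creep '{"delta_pos":[[0,0,0],[0,0,0],[0,0,0],[0,0,0],[0,0,0]],"twist":[[0,0,0],[0,0,0],[0,0,0],[0,0,0],[0,0,0]]}' 0
python3 - <<'E'
from h import *
go(c2w(71.5,1.5,282),np.degrees(YAW)+90)
o=get_obs();print(o['ft_force'],o['moment'])
# arc: from th0=1.44, n steps, tool shifts (tool x=-case x, tool z=-z)
th=np.linspace(1.44,0,41); x=95-217*np.cos(th)+5*np.sin(th); z=85.5+217*np.sin(th)+5*np.cos(th)
for a,b,t in zip(-np.diff(x),-np.diff(z),th[1:]): print(round(a,1),round(b,1),round(t,2),end=' | ')
E
```

```text
t: 10.27
ee_pos: [636.7, -129.8, 281.9]
orientation: [-0.824, -3.03, 0.0]
ft_force: [-0.4, -0.4, 1.0]
width: 56.9
grasp_force: 0.0
t: 10.68
ee_pos: [637.5, -129.6, 283.4]
orientation: [0.824, 3.03, 0.001]
ft_force: [1.5, 2.9, 1.8]
width: 35.9
grasp_force: 30.0
tilt [ 0.001  0.    -1.   ] cur 59.6 twist_z -0.0 shift tool mm [-0.  -1.2  1.3] now [ 637.5 -129.6  283.4]
[1.52994208 2.88408286 1.76485408] [ 0.20411749 -0.28177668  0.02064655]
7.8 1.0 1.4 | 7.7 1.3 1.37 | 7.7 1.5 1.33 | 7.6 1.8 1.3 | 7.5 2.1 1.26 | 7.5 2.4 1.22 | 7.4 2.6 1.19 | 7.3 2.9 1.15 | 7.2 3.1 1.12 | 7.0 3.4 1.08 | 6.9 3.6 1.04 | 6.8 3.9 1.01 | 6.6 4.1 0.97 | 6.5 4.4 0.94 | 6.3 4.6 0.9 | 6.1 4.8 0.86 | 6.0 5.0 0.83 | 5.8 5.3 0.79 | 5.6 5.5 0.76 | 5.4 5.7 0.72 | 5.2 5.8 0.68 | 5.0 6.0 0.65 | 4.7 6.2 0.61 | 4.5 6.4 0.58 | 4.3 6.5 0.54 | 4.1 6.7 0.5 | 3.8 6.8 0.47 | 3.6 7.0 0.43 | 3.3 7.1 0.4 | 3.1 7.2 0.36 | 2.8 7.3 0.32 | 2.5 7.4 0.29 | 2.3 7.5 0.25 | 2.0 7.6 0.22 | 1.7 7.6 0.18 | 1.4 7.7 0.14 | 1.2 7.7 0.11 | 0.9 7.8 0.07 | 0.6 7.8 0.04 | 0.3 7.8 0.0 |
```

Gripped: 35.9 mm wide, as the tab should be. I swing the lid along the arc, a few rows first.

```bash
python3 -m creep '{"delta_pos":[[0.0078,0,0.001],[0.0077,0,0.0013],[0.0077,0,0.0015],[0.0076,0,0.0018],[0.0075,0,0.0021],[0.0075,0,0.0024],[0.0074,0,0.0026],[0.0073,0,0.0029]],"twist":[[0,0,0],[0,0,0],[0,0,0],[0,0,0],[0,0,0],[0,0,0],[0,0,0],[0,0,0]]}'
```

```text
t: 11.35
ee_pos: [584.2, -98.4, 267.7]
orientation: [0.824, 3.031, 0.001]
ft_force: [1.8, 2.9, 5.3]
width: 35.8
grasp_force: 30.0
```

```bash
python3 -m creep '{"delta_pos":[[0.0072,0,0.0031],[0.007,0,0.0034],[0.0069,0,0.0036],[0.0068,0,0.0039],[0.0066,0,0.0041],[0.0065,0,0.0044],[0.0063,0,0.0046],[0.0061,0,0.0048],[0.006,0,0.005],[0.0058,0,0.0053],[0.0056,0,0.0055],[0.0054,0,0.0057],[0.0052,0,0.0058],[0.005,0,0.006]],"twist":[[0,0,0],[0,0,0],[0,0,0],[0,0,0],[0,0,0],[0,0,0],[0,0,0],[0,0,0],[0,0,0],[0,0,0],[0,0,0],[0,0,0],[0,0,0],[0,0,0]]}'
python3 -c "
from h import *
th=0.65;go(c2w(95-217*np.cos(th)+5*np.sin(th),1.5,66.5+217*np.sin(th)+5*np.cos(th)));print(get_obs()['ft_force'])"
```

```text
t: 12.52
ee_pos: [507.9, -53.9, 201.4]
orientation: [-0.824, -3.028, -0.002]
ft_force: [-1.0, 7.6, 5.2]
width: 35.5
grasp_force: 30.0
tilt [-0.003  0.002 -1.   ] cur 59.6 twist_z 0 shift tool mm [-3.9 -0.9 -0.4] now [507.9 -53.9 201.4]
[-1.0215301   7.62487402  5.21551849]
```

```bash
python3 -m creep '{"delta_pos":[[0.0047,0,0.0062],[0.0045,0,0.0064],[0.0043,0,0.0065],[0.0041,0,0.0067],[0.0038,0,0.0068],[0.0036,0,0.007],[0.0033,0,0.0071],[0.0031,0,0.0072],[0.0028,0,0.0073],[0.0025,0,0.0074],[0.0023,0,0.0075],[0.002,0,0.0076]],"twist":[[0,0,0],[0,0,0],[0,0,0],[0,0,0],[0,0,0],[0,0,0],[0,0,0],[0,0,0],[0,0,0],[0,0,0],[0,0,0],[0,0,0]]}'
```

```text
t: 13.52
ee_pos: [471.7, -32.8, 117.2]
orientation: [-0.824, -3.026, -0.002]
ft_force: [-1.4, 13.0, 2.9]
width: 35.9
grasp_force: 30.0
```

```bash
python3 -m creep '{"delta_pos":[[0.0017,0,0.0076],[0.0014,0,0.0077],[0.0012,0,0.0077],[0.0009,0,0.0078],[0.0006,0,0.0065],[0.0003,0,0.005],[0,0,0.002],[0,0,0]],"twist":[[0,0,0],[0,0,0],[0,0,0],[0,0,0],[0,0,0],[0,0,0],[0,0,0],[0,0,0]]}'
python3 -c "
from h import *
th=0.;go(c2w(95-217*np.cos(th)+5*np.sin(th),1.5,66.5+217*np.sin(th)+5*np.cos(th)));print(get_obs()['ft_force'])"
```

```text
t: 14.18
ee_pos: [466.2, -29.5, 72.6]
orientation: [-0.824, -3.025, -0.001]
ft_force: [-1.3, 15.8, -1.2]
width: 35.6
grasp_force: 30.0
tilt [-0.006  0.003 -1.   ] cur 59.5 twist_z 0 shift tool mm [-4.9 -0.8  1.1] now [466.2 -29.5  72.6]
[-1.34064542 15.77922175 -1.18679072]
```

```bash
python3 -m creep '{"delta_pos":[[0,0,0.001],[0,0,0.001],[0,0,0.001],[0,0,0]],"twist":[[0,0,0],[0,0,0],[0,0,0],[0,0,0]]}'
python3 -m creep '{"delta_pos":[[0,0,0],[0,0,0],[0,0,0],[0,0,-0.01],[0,0,-0.02],[0,0,-0.03],[0,0,-0.03],[0,0,-0.03],[0,0,0]],"twist":[[0,0,0],[0,0,0],[0,0,0],[0,0,0],[0,0,0],[0,0,0],[0,0,0],[0,0,0],[0,0,0]]}' 0.65
python3 - <<'E'
from h import *
o=get_obs();print(o['ft_force'])
go(c2w(-65,14,109.5),np.degrees(YAW)+90)
a,b=np.cos(YAW),np.sin(YAW)
im,d,K,T=grab('scene'); W=world(d,K,T);q=np.c_[(W[...,:2].reshape(-1,2)-C)@np.array([[a,-b],[b,a]]),W[...,2].reshape(-1)]
s=(abs(q[:,0])<60)&(abs(q[:,1])<70)&(q[:,2]>70)&(q[:,2]<125); A=np.c_[q[s,:2],np.ones(s.sum())]; print('lid plane',np.linalg.lstsq(A,q[s,2],rcond=None)[0],s.sum())
s=(abs(q[:,0]+60)<35)&(abs(q[:,1]-20)<50)&(q[:,2]>126)&(q[:,2]<145);print('knob',s.sum(),np.percentile(q[s],[0,50,100],axis=0).round(1))
p=camera_params('wrist');im,d=get_image('wrist');cv2.imwrite('pics/w4.png',im[...,::-1]);np.savez('w4.npz',K=p['camera_matrix'],T=p['extrinsics'])
E
```

```text
t: 14.52
ee_pos: [466.1, -29.5, 69.9]
orientation: [-0.824, -3.025, -0.001]
ft_force: [-1.0, 16.1, -1.1]
width: 35.9
grasp_force: 30.0
t: 15.27
ee_pos: [472.6, -32.2, 196.6]
orientation: [0.823, 3.023, 0.002]
ft_force: [1.7, -0.2, -0.7]
width: 57.2
grasp_force: 0.0
[ 1.71587728 -0.22513414 -0.73480865]
tilt [ 0.009 -0.001 -1.   ] cur 59.6 twist_z -0.1 shift tool mm [-54.3  10.4  87.6] now [472.6 -32.2 196.6]
lid plane [-3.98665172e-02 -3.80064246e-03  9.50275381e+01] 1282
knob 24 [[-69.    6.2 127. ]
 [-57.6  13.4 133.8]
 [-51.3  20.3 143.4]]
```

View pics/w4.png

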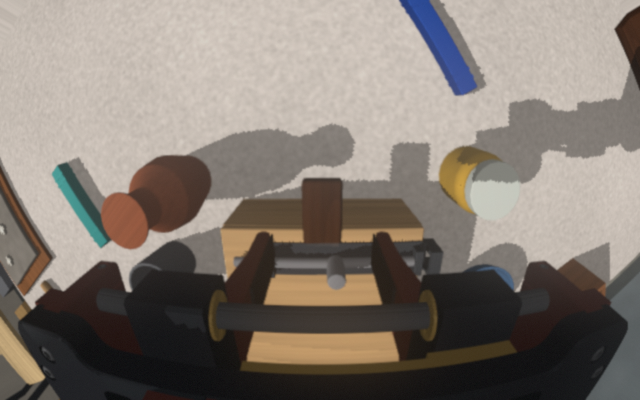

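The wrist view shows the lid down, with the knob from (333,258) to its top near (338,282) and the tab at (322,210). I cast a ray to the knob top, and check the lid's level against the table's fitted slope.

Run:
```python
from h import *
a,b=np.cos(YAW),np.sin(YAW);RT=np.array([[a,-b],[b,a]])
f=np.load('w4.npz');K,T=f['K'],f['T']
for u,v in((338,282),(322,181)):
    e=np.array([(u-K[0,2])/K[0,0],(v-K[1,2])/K[1,1]]);r=np.hypot(*e);ray=T[:3,:3]@np.r_[e/r*np.sin(r),np.cos(r)]
    z=138.5 if v>200 else 97; P=T[:3,3]+ray*(z-T[2,3])/ray[2];print((P[:2]-C)@RT)
for n in('scene','top'):
    im,d,K,T=load(n) if n=='scene' else grab(n); W=world(d,K,T);q=np.c_[(W[...,:2].reshape(-1,2)-C)@RT,W[...,2].reshape(-1)]
    s=(abs(q[:,0])<400)&(abs(q[:,1])<350)&(abs(q[:,2])<12); A=np.c_[q[s,:2],np.ones(s.sum())]; print(n,'table',np.linalg.lstsq(A,q[s,2],rcond=None)[0],s.sum())
    s=(abs(q[:,0]-10)<50)&(abs(q[:,1])<70)&(q[:,2]>70)&(q[:,2]<125); A=np.c_[q[s,:2],np.ones(s.sum())]; print(n,'lid',np.linalg.lstsq(A,q[s,2],rcond=None)[0],s.sum())
im=cv2.imread('pics/w4.png')[240:300,300:380];g=cv2.cvtColor(im,cv2.COLOR_BGR2HSV)
```

```text
[-61.69918093  15.70308485]
[-136.99422031    2.74185391]
scene table [ 8.44385428e-04  1.29691057e-03 -1.25942427e+00] 25681
scene lid [ 1.08963846e-04 -2.12595212e-03  9.41135339e+01] 1010
top table [-4.88569548e-04  5.64724987e-04 -1.57413570e+00] 30846
top lid [-1.04675457e-02  6.55247743e-03  9.38625472e+01] 740
```

```bash
python3 -c "
from h import *
go(c2w(-64,15,112),np.degrees(YAW)+90)"
```

```text
tilt [ 0.001 -0.    -1.   ] cur 59.6 twist_z -0.1 shift tool mm [-59.   13.   79.3] now [469.3 -31.8 191.2]
```

```bash
python3 -m creep '{"delta_pos":[[-0.012,0.003,0],[-0.012,0.003,0],[-0.012,0.003,0],[-0.012,0.002,0],[-0.011,0.002,0],[0,0,0.01],[0,0,0.014],[0,0,0.014],[0,0,0.014],[0,0,0.014],[0,0,0.01],[0,0,0.003],[0,0,0],[0,0,0]],"twist":[[0,0,0],[0,0,0],[0,0,0],[0,0,0],[0,0,0],[0,0,0],[0,0,0],[0,0,0],[0,0,0],[0,0,0],[0,0,0],[0,0,0],[0,0,0],[0,0,0]]}' 0.45
python3 -m creep '{"delta_pos":[[0,0,0],[0,0,0],[0,0,0],[0,0,0],[0,0,0],[0,0,0]],"twist":[[0,0,0],[0,0,0],[0,0,0],[0,0,0],[0,0,0],[0,0,0]]}' 0
python3 -c "
from h import *
go(c2w(-64,15,112));go(c2w(-65,50,112))"
```

```text
t: 16.58
ee_pos: [527.3, -50.3, 111.9]
orientation: [-0.824, -3.031, 0.0]
ft_force: [0.1, -0.3, -0.7]
width: 39.4
grasp_force: 0.0
t: 17.08
ee_pos: [527.5, -50.4, 112.4]
orientation: [0.824, 3.031, -0.0]
ft_force: [-1.2, -0.6, 4.9]
width: 15.5
grasp_force: 30.0
tilt [ 0.001 -0.    -1.   ] cur 59.6 twist_z 0 shift tool mm [ 0.5 -0.3  0.4] now [527.5 -50.4 112.4]
tilt [ 0.001 -0.    -1.   ] cur 59.6 twist_z 0 shift tool mm [ 1.5 34.7  0.4] now [527.5 -50.4 112.4]
```

```bash
python3 -m creep '{"delta_pos":[[0,0.003,0],[0,0.004,0],[0,0.004,0],[0,0.004,0],[0,0.004,0],[0,0.004,0],[0,0.004,0],[0,0.003,0],[0,0.002,0],[0,0,0]],"twist":[[0,0,0],[0,0,0],[0,0,0],[0,0,0],[0,0,0],[0,0,0],[0,0,0],[0,0,0],[0,0,0],[0,0,0]]}'
python3 -m creep '{"delta_pos":[[0,0.001,0],[0,0.001,0],[0,0.001,0],[0,0,0]],"twist":[[0,0,0],[0,0,0],[0,0,0],[0,0,0]]}'
python3 -c "
from h import *
go(c2w(-65,50,112));print(R.from_rotvec(get_obs()['orientation']).inv().apply(get_obs()['ft_force']))"
```

```text
t: 17.92
ee_pos: [543.9, -22.2, 112.3]
orientation: [0.824, 3.031, 0.0]
ft_force: [-0.3, 0.6, 5.1]
width: 15.6
grasp_force: 30.0
t: 18.25
ee_pos: [545.3, -19.9, 112.3]
orientation: [0.824, 3.031, 0.0]
ft_force: [-1.4, -0.7, 5.8]
width: 15.3
grasp_force: 30.0
tilt [ 0.001 -0.    -1.   ] cur 59.6 twist_z 0 shift tool mm [ 1.5 -0.6  0.3] now [545.3 -19.9 112.3]
[ 0.8317548  -1.27723473 -5.82551012]
```

```bash
for i in 1; do python3 -m creep '{"delta_pos":[[0,0.001,0],[0,0.001,0],[0,0,0]],"twist":[[0,0,0],[0,0,0],[0,0,0]]}'; done
python3 -m creep '{"delta_pos":[[0,0.001,0],[0,0.001,0],[0,0,0]],"twist":[[0,0,0],[0,0,0],[0,0,0]]}'
```

```text
t: 18.5
ee_pos: [546.3, -18.2, 112.3]
orientation: [0.824, 3.031, 0.0]
ft_force: [-1.7, -1.4, 4.8]
width: 15.2
grasp_force: 30.0
t: 18.75
ee_pos: [546.3, -18.1, 112.3]
orientation: [-0.823, -3.031, 0.004]
ft_force: [-4.6, -10.8, 8.2]
width: 15.1
grasp_force: 30.0
```

The end stop has been met: about 12 N and no further travel. I back off slightly, release, lift and check.

```bash
python3 -m creep '{"delta_pos":[[0,-0.001,0],[0,-0.0005,0],[0,0,0],[0,0,0]],"twist":[[0,0,0],[0,0,0],[0,0,0],[0,0,0]]}'
python3 -m creep '{"delta_pos":[[0,0,0],[0,0,0],[0,0,0],[0,0,-0.01],[0,0,-0.025],[0,0,-0.03],[0,0,-0.03],[0,0,-0.03],[0.02,0,-0.02],[0.03,0,-0.01],[0.03,0,0],[0.03,0,0],[0.03,0,0],[0.02,0,0],[0,0,0],[0,0,0]],"twist":[[0,0,0],[0,0,0],[0,0,0],[0,0,0],[0,0,0],[0,0,0],[0,0,0],[0,0,0],[0,0,0],[0,0,0],[0,0,0],[0,0,0],[0,0,0],[0,0,0],[0,0,0],[0,0,0]]}' 0.4
python3 - <<'E'
from h import *
a,b=np.cos(YAW),np.sin(YAW);RT=np.array([[a,-b],[b,a]])
im,d,K,T=grab('scene'); W=world(d,K,T);q=np.c_[(W[...,:2].reshape(-1,2)-C)@RT,W[...,2].reshape(-1)]
s=(abs(q[:,0]-10)<50)&(abs(q[:,1])<70)&(q[:,2]>70)&(q[:,2]<125); A=np.c_[q[s,:2],np.ones(s.sum())]; print('lid',np.linalg.lstsq(A,q[s,2],rcond=None)[0],s.sum())
s=(abs(q[:,0]+60)<35)&(abs(q[:,1]-40)<50)&(q[:,2]>126)&(q[:,2]<145);print('knob',s.sum(),np.percentile(q[s],[0,50,100],axis=0).round(1))
cv2.imwrite('pics/s5.png',cv2.resize(im[140:300,190:430],(800,533),interpolation=cv2.INTER_CUBIC)[...,::-1]); print(get_obs()['ft_force'],get_obs()['ee_pos'])
E
```

```text
t: 19.08
ee_pos: [546.3, -18.2, 112.3]
orientation: [0.824, 3.031, -0.001]
ft_force: [-2.0, -3.2, 6.1]
width: 15.5
grasp_force: 30.0
t: 20.42
ee_pos: [408.2, 63.5, 267.7]
orientation: [0.822, 3.031, 0.001]
ft_force: [0.8, -0.5, 0.4]
width: 35.1
grasp_force: 0.0
lid [-2.03180112e-03  2.83785617e-04  9.39195023e+01] 1022
knob 20 [[-64.7  44.  126. ]
 [-57.8  51.2 136.5]
 [-50.   58.  142. ]]
[ 0.68785354 -0.09338385  0.54312206] [409.02655486  63.16809924 267.65659394]
```

View pics/s5.png

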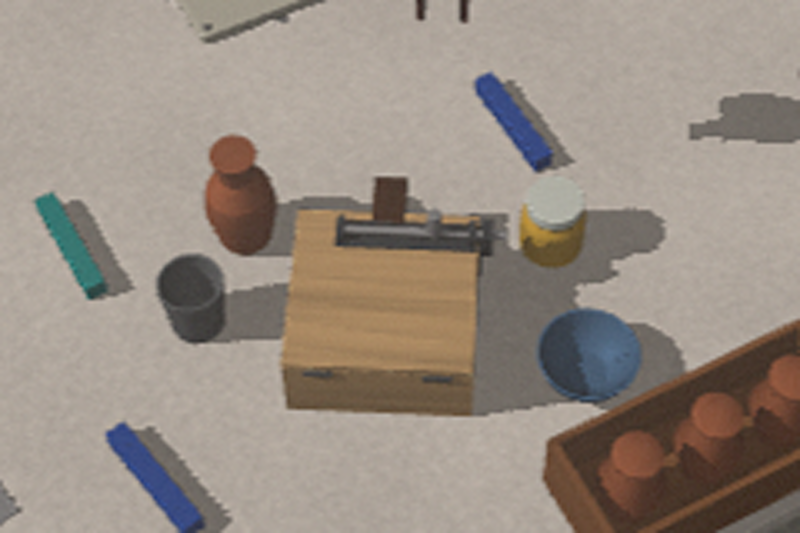

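The lid is flat and the bolt runs through the keeper at (490,235), with the knob at 51 mm. The bystanders have not moved and the arm is clear.

```bash
python3 -c "
from workcell import close_job
print(close_job())"
```

```text
the job is handed in; nothing more can be done
None
```

The job is handed in: the stick lies on the tile inside the case, the lid was lowered under control and is shut, and the bolt is home against its end stop; hand-in returned no verdict.

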